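Set the robot-car test stand to full speed and start it

ROBOT

A 6-joint arm with a two-finger parallel gripper is mounted at the origin on the work surface. World frame = base frame: x ahead of the robot, y to its left, z up, the work surface at z = 0. Lengths are in m, angles in rad, forces in N, time in s.
With the tool pointing down it reaches from about 0.35 to 0.775 m from the base axis. Payload 7.3 kg.
Tool frame: the origin (TCP) lies midway between the tips of the shut fingers; the grasp point (between the pads) lies 19 mm behind it (robot.grasp_offset is the z of the grasp point in the tool frame, in m); z points along the fingers, y is the direction in which the jaws open and shut (so a half turn about z gives the same grasp; the last joint's range is limited). The gripper opens to 92 mm and grips with 3 to 60 N. Pads are 19 mm wide; open, the fingers measure 130 mm over their backs; the gripper's body (75 mm by 190 mm) begins 47 mm behind the grasp point.
Start: joints at [1.032, 0.342, 1.524, -0, 1.275, -0.146], TCP at [0.201, 0.485, 0.227] pointing down, gripper open.
Joint ranges: [-2.53, 2.53], [-0.77, 2.02], [0.04, 2.7], [-1, 4.14], [0.28, 2.66], [-3.11, 3.11]. Speed limits (rad/s): [2.57, 2.57, 3.14, 3.14, 3.14, 3.14].

INTERFACE

Orientations are given as [roll, pitch, yaw] about the fixed x, y, z axes, in that order (R = Rz(yaw) Ry(pitch) Rx(roll)).
In Python, from cell import observe, imaging, workorder, robot gives the robot as it stands. The module is installed in compiled form; this text tells all that it offers.
- The arm moves only by the tool send_rows, never from a script. Its argument "series" is a list of rows, each a list of 7 numbers: the shift along the tool's x, y, z in m, then the turn, a rotation vector about the tool's x, y, z in rad, then the closure, from 0 (fully open) to 1 (shut). A call has 1 to 5 rows; each row shifts and turns the commanded pose from where the row before left it, along the tool's axes as they then stand; what a row does not reach is not made up. A row lasts 1/12 s, in which the tool goes at most 41.7 mm and 7.16 degrees, less where a joint would pass 70% of its speed; a pose out of reach is approached as far as the arm can. A call is refused whole if a number of a shift passes 0.0417 or a number of a turn 0.125, either way. A call with a gripper value outside its range is refused whole. The fingers move at their own pace and stop on an object; "newtons" is the grip in N (left out, the last holds). Time passes only in rows, so rows that do not move let the fingers close. It gives the time, the measured TCP pose, the force and the opening at its end, in the units of the state.
- observe(): the state, without advancing time (a new reading comes with each control period).
- imaging.read_camera(name): name is "scene" or "top" or "wrist"; returns a dict with "color" (400x640x3 uint8, red, green, blue), "range_z" (400x640 float32, m along the optical axis (not along the pixel's ray), 0 where there is no reading), "vfov" (degrees; the focal length in pixels is half the picture's height over the tangent of half this angle, whatever the lens; pixels are square), "cx", "cy" (the principal point, pixels), "T" (4x4, takes a point from camera to world coordinates). Camera axes: x right, y down, z forward; pixel columns grow to the right and rows downward; lengths in m; the calibration is good to about 2 mm. The wrist camera is an equidistant fisheye: a pixel r from the principal point sees the ray r / f radians off the axis. A picture is of the moment at which its call begins.
- workorder.hand_in(): hands the job in, once; it reports no verdict.
The state is a dict: "time": time; "qpos": joint angles; "qvel": joint speeds; "joint_efforts": joint torques, N m; "tool_pos": TCP position; "tool_rot": TCP orientation; "contact_force": force on the tool from outside, world axes, zero at the start; "torque": the same for the moment, N m; "opening": finger opening in m.
Only numpy, scipy, OpenCV 4.12 (cv2) and the standard library are available. Lean on these libraries where they do the work, as an engineer would, in place of code of your own. Each camera call takes 0.05 s, during which the arm holds its last target.

TASK

With closed fingertips, push the speed lever on the console out of whatever position it is in, past its first notch and all the way to the second, last stop, then take the fingers off it and press the smaller of the two round buttons fully down to start the stand. Only push, never pinch the lever; do not press the small button before the lever is at its last stop, and do not press the larger (stop) button at all. Leave the loose things lying about where they are, and finish with the button released.

Things in the scene. Friction and masses are not known exactly. Their poses are not given: they have to be found in the camera images.
- console: Fixed grey control console of the test stand, a box with a flat bare metal top, 240 mm (x) by 340 mm (y) by 70 mm high; origin at the centre of its underside, on the table. The lever moves along the console's own +y. Beyond its +y side (from 210 to 450 mm from the origin along its y) a fixed roller bed with a robot car stands up to 110 mm high.
- lever (a joint): Angle of the speed lever (rad); hinge along the console's x axis at console (50, 0, 55) mm. 0 = off, leaning 0.45 rad to -y; grows as it is pushed to +y: 0.43 first notch (near upright), 0.90 last stop (hard), leaning 0.45 rad to +y. A spring detent snaps it to these three; at the paddle about 6 N takes it over each hump (at 0.20 and 0.66). Starts at rest at 0 or 0.43, rarely poised in between.
- lever_grip (a point): Centre of the lever's black handle, a flat paddle 44 mm wide (along console x), 17 mm thick (along its motion) and 36 mm tall, on a 10 mm steel shank. Its face towards console -y is the one to push; pressing on both faces at once counts as pinching; the point is 95 mm from the hinge axis, so about 140 mm above the table at both ends and 150 mm when upright.
- start_top (a point): Centre of the top face of the small white round button (start), 26 mm in diameter, in a dark housing on the console's top, near the robot's side; it is pressed straight down. The two buttons may have swapped places.
- start (a joint): Travel of the start button (m): 0 released, 0.006 fully down, which takes 5 N; springs back.
- stop_top (a point): Centre of the top face of the large white round button (stop), 48 mm in diameter, in a dark housing on the console's top, 110 mm or more from the small one.
- stop (a joint): Travel of the stop button (m): 0 released, 0.006 fully down. Not to be pressed.
- tape: Loose roll of tape lying flat, 100 mm in diameter, 48 mm high, on the table by the console's -y side; origin at the centre of its underside.
- wrench: Loose flat open-ended steel wrench, 140 mm long, lying on the console's top along its y, behind the lever slot (about 95 mm from the console's centre line, away from the robot).
- jar: Loose clear jar with a grey lid, 60 mm in diameter, 75 mm high, on the table behind the console; origin at the centre of its underside.
- wheel: Loose spare car wheel, 65 mm in diameter, 26 mm high, lying flat on the console's top near its far +y corner; origin at the centre of its underside.

How it is judged:
On the way, in this order (a step that is already met when the one before it is completed fails the run):
1. the lever is at its second, last stop and the fingers are off it (value of joint lever above 0.85 rad and contact force between lever and the fingers below 0.5 N), for 0.2 s.
2. the small (start) button is pressed down (value of joint start above 0.0045 m and value of joint lever above 0.85 rad), for 0.05 s.
At the end, for the whole second after the job is handed in: The lever rests within 0.05 rad of its last stop (joint above 0.85), both buttons are released (under 1.5 mm), and the tape, wrench, jar and wheel are within 20 mm of where they began (value of joint lever above 0.85 rad and value of joint each of start, stop below 0.0015 m and distance of each of tape, wrench, jar, wheel from where it was at the start of the episode below 0.02 m); the robot touches nothing.
It fails at once if the lever is pinched (both faces of its paddle pressed with over 3 N at once) (contact force between each of lever_c1, lever_c2 and the fingers above 3 N).
It fails at once if the start button is pressed (over 3 mm) before the lever is at its last stop (value of joint start above 0.003 m and value of joint lever below 0.85 rad).
It fails at once if the large stop button is pressed (over 3 mm) (value of joint stop above 0.003 m).
It fails at once if a loose bystander is moved more than 20 mm or lifted (distance of any of tape, wrench, jar, wheel from where it was at the start of the episode above 0.02 m).
It also fails if it takes over 38 s, if anything falls off the work surface, if the arm or the gripper's body presses on something with over 40 N, if the wrist force passes 120 N, or if a joint passes its speed limit or range.

## Working session

There is one attempt and no reset: what is moved stays moved. The work goes in short steps, Python scripts to look and compute and a tool call to move; the robot and the scene stay as the last step left them, time stands still between calls to the robot, and variables do not carry over. Pictures are saved under pics/ and viewed, and the job is handed in when it is done.

Besides the shell and the picture viewer there is one more tool, called as name(argument=value, ...), one argument or row to a line, values as JSON. send_rows: Moves the arm, as the interface text tells. Its arguments: {"type":"object","properties":{"series":{"type":"array","items":{"type":"array","items":{"type":"number"}}},"newtons":{"type":"number"}},"required":["series"]}

```bash
mkdir -p pics; cat > h.py <<'E'
import numpy as np, cv2
from cell import observe, imaging, workorder, robot
def cam(n,save=None):
    d=imaging.read_camera(n)
    if save: cv2.imwrite('pics/'+save,d['color'][:,:,::-1])
    return d
def pts(d):
    z=d['range_z'];h,w=z.shape;f=h/2/np.tan(np.radians(d['vfov'])/2)
    v,u=np.mgrid[:h,:w]
    P=np.stack([(u-d['cx'])/f*z,(v-d['cy'])/f*z,z],-1)
    return P@d['T'][:3,:3].T+d['T'][:3,3]
E
python3 - <<'E'
from h import *
s=observe();print(s['time'],s['tool_pos'],s['tool_rot'],s['opening'])
for n in ['scene','top']:
    d=cam(n,n+'0.png');print(n,d['T'].round(3).tolist(),d['vfov'],d['cx'],d['cy'])
    np.savez(n+'.npz',P=pts(d),c=d['color'],z=d['range_z'])
E
```

```text
0.0 [0.20072697 0.48467337 0.22603804] [-3.14004883e+00 -2.15955748e-04  2.74877682e+00] 0.09158152576517842
scene [[-0.822, 0.392, -0.413, 0.888], [0.569, 0.585, -0.578, 0.364], [0.015, -0.71, -0.704, 0.62], [0.0, 0.0, 0.0, 1.0]] 51.678707529059544 318.0158010131026 199.94637527251908
top [[-0.022, -0.987, 0.161, 0.464], [-1.0, 0.023, 0.008, -0.064], [-0.012, -0.161, -0.987, 0.79], [0.0, 0.0, 0.0, 1.0]] 55.66309984450354 320.52122652876125 205.49438787985903
```

View pics/scene0.png

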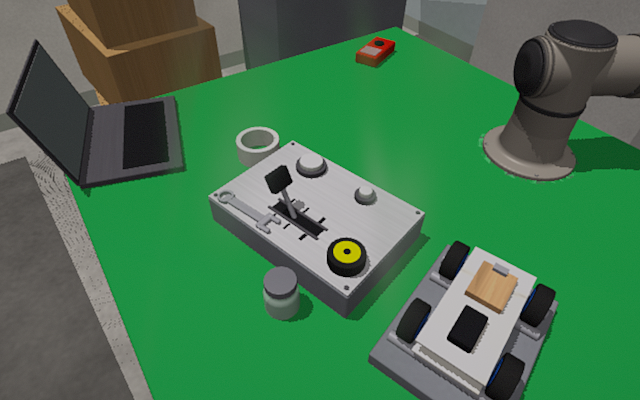

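View pics/top0.png

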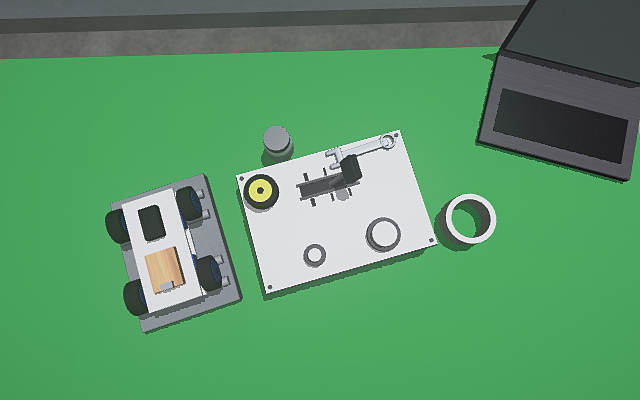

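The scene view shows the lever paddle at (278,180) leaning to the tape side, so it looks off. In the top view the small button is at (314,255), the large one at (383,235) and the paddle at (350,168).

```bash
python3 - <<'E'
from h import *
d=np.load('top.npz');P=d['P'];c=d['c'].astype(int)
m=(abs(P[...,2]-.07)<.006)&(c.min(-1)>120)
m=m.astype(np.uint8);n,l,st,_=cv2.connectedComponentsWithStats(m);k=1+st[1:,4].argmax()
q=P[l==k]
r=cv2.minAreaRect((q[:,:2]*1000).astype(np.float32));print(r,np.median(q[:,2]))
for nm in ['top','scene']:
    d=np.load(nm+'.npz');P=d['P'];c=d['c']
    a=r[2] 
    # console yaw: long axis, +y toward car 
    b=cv2.boxPoints(r)/1000;o=np.array(r[0])/1000
    e=b[1]-b[0]; e2=b[2]-b[1]; y=e if np.linalg.norm(e)>np.linalg.norm(e2) else e2
    y=y/np.linalg.norm(y); y=y*np.sign(y[1]); x=np.array([y[1],-y[0]])
    R=np.stack([x,y],1); 
    L=(P[...,:2]-o)@R
    if nm=='top': print('o',o,'y',y,'yaw',np.arctan2(x[1],x[0]))
    inb=(abs(L[...,0])<.12)&(abs(L[...,1])<.17)
    pad=inb&(P[...,2]>.105)&(c.max(-1)<90)
    print(nm,'paddle n',pad.sum(),'loc',L[pad].min(0),L[pad].max(0),L[pad].mean(0),P[pad][:,2].min(),P[pad][:,2].max())
    for lo,hi in [(.076,.12)]:
        bt=inb&(P[...,2]>lo)&(P[...,2]<hi)&(L[...,0]<.01)
        n,l,st,ce=cv2.connectedComponentsWithStats(bt.astype(np.uint8))
        for i in range(1,n):
            if st[i,4]>25:
                w=l==i; zt=np.percentile(P[w][:,2],90)
                w2=w&(P[...,2]>zt-.003); print('  btn',st[i,4],ce[i],'loc',(L[w2].min(0)+L[w2].max(0))/2,L[w2].max(0)-L[w2].min(0),'z',zt,'world',R@((L[w2].min(0)+L[w2].max(0))/2)+o)
E
```

```text
((574.7015380859375, -84.9647216796875), (236.20787048339844, 336.2751770019531), 14.8464994430542) 0.06994867272948024
o [ 0.57470154 -0.08496472] y [-0.25623035  0.96661574] yaw 0.25912035
top paddle n 584 loc [-0.10205476 -0.05506911] [0.07048606 0.04883775] [ 0.01491656 -0.02054285] 0.106786049031932 0.7897961678096415
  btn 909 [383.27172717 233.95049505] loc [-0.07297454 -0.07267146] [0.04648842 0.04630658] z 0.092929101894626 world [ 0.52278384 -0.17390839]
  btn 388 [314.44072165 254.55154639] loc [-0.07440692  0.06156061] [0.02479571 0.02434827] z 0.09258758491501021 world [ 0.48700494 -0.04452458]
scene paddle n 529 loc [ 0.03043677 -0.05331754] [ 0.07207697 -0.02061956] [ 0.05426015 -0.0362926 ] 0.10562019138747114 0.1589743903808048
  btn 537 [311.29236499 163.91433892] loc [-0.07317702 -0.0729426 ] [0.04696456 0.04619071] z 0.09101914687366708 world [ 0.52265758 -0.17422236]
  btn 292 [365.34246575 193.82191781] loc [-0.07471334  0.06105021] [0.02418186 0.02629716] z 0.09028596834533328 world [ 0.48683953 -0.04509645]
```

```bash
cat >> h.py <<'E'
from scipy.spatial.transform import Rotation as Ro
o=np.array([.5747,-.0850]);yaw=.2591
C=np.array([[np.cos(yaw),-np.sin(yaw)],[np.sin(yaw),np.cos(yaw)]])
def st():
    s=observe();R=Ro.from_euler('xyz',s['tool_rot']);p=np.array(s['tool_pos'])
    print('t',round(s['time'],2),'loc',((p[:2]-o)@C).round(4),'z',p[2].round(4),'yawerr(toolz)',round(float((np.arctan2(*R.apply([0,1,0])[1::-1])-yaw)),4),'tilt',R.apply([0,0,1]).round(4),'F',np.round(s['contact_force'],2),'open',round(s['opening'],4),'q',np.round(s['qpos'],2))
    return p,R
def to(lx,ly,z):
    p,R=st();w=np.r_[o+C@[lx,ly],z];print('world',w.round(4),'tool delta now',R.inv().apply(w-p).round(4))
    Rt=Ro.from_matrix(np.array([[np.cos(yaw+np.pi/2),np.cos(yaw),0],[np.sin(yaw+np.pi/2),np.sin(yaw),0],[0,0,-1]]))
    print('tool delta aligned',Rt.inv().apply(w-p).round(4),'rotvec',(R.inv()*Rt).as_rotvec().round(4))
E
python3 -c "
from h import *
to(.05,-.095,.227)"
```

```text
t 0.1 loc [-0.2155  0.6465] z 0.2261 yawerr(toolz) 0.9189 tilt [-7.0e-04 -1.2e-03 -1.0e+00] F [ 0.24  0.91 -1.14] open 0.0918 q [ 1.03  0.34  1.52 -0.    1.28 -0.15]
world [ 0.6474 -0.164   0.227 ] tool delta now [-6.609e-01 -4.283e-01 -4.000e-04]
tool delta aligned [-0.7415  0.2655 -0.0009] rotvec [-1.400e-03  4.000e-04  9.189e-01]
```

send_rows(
  series=[
    [0,0,0,0,0,0.115,1],
    [0,0,0,0,0,0.115,1],
    [0,0,0,0,0,0.115,1],
    [0,0,0,0,0,0.115,1],
    [0,0,0,0,0,0.115,1],
  ],
  newtons=20,
)

```text
time: 0.52
tool_pos: [0.2008, 0.4848, 0.2263]
tool_rot: [-3.141, 0.0, 2.168]
contact_force: [0.3, 0.3, -0.2]
opening: 0.0629
```

send_rows(
  series=[
    [0,0,0,0,0,0.115,1],
    [0,0,0,0,0,0.115,1],
    [0,0,0,0,0,0.115,1],
    [-0.015,0.005,0,0,0,0,1],
    [-0.03,0.011,0,0,0,0,1],
  ],
)

```text
time: 0.93
tool_pos: [0.2268, 0.4466, 0.2262]
tool_rot: [-3.141, -0.001, 1.831]
contact_force: [-0.0, -0.7, -0.1]
opening: 0.0299
```

send_rows(
  series=[
    [-0.037,0.013,0,0,0,0,1],
    [-0.037,0.013,0,0,0,0,1],
    [-0.037,0.013,0,0,0,0,1],
    [-0.037,0.013,0,0,0,0,1],
    [-0.037,0.013,0,0,0,0,1],
  ],
)

```text
time: 1.35
tool_pos: [0.3383, 0.2816, 0.2266]
tool_rot: [-3.141, 0.0, 1.829]
contact_force: [0.2, 0.2, 0.1]
opening: 0.0007
```

```bash
python3 -c "
from h import *
to(.05,-.095,.227)"
```

```text
t 1.35 loc [-0.1345  0.4149] z 0.2266 yawerr(toolz) -0.0006 tilt [-3.e-04 -1.e-04 -1.e+00] F [0.22 0.2  0.11] open 0.0007 q [0.52 0.19 1.74 0.   1.22 0.26]
world [ 0.6474 -0.164   0.227 ] tool delta now [-5.098e-01  1.849e-01 -5.000e-04]
tool delta aligned [-5.099e-01  1.845e-01 -4.000e-04] rotvec [-0.0003  0.0001 -0.0006]
```

send_rows(
  series=[
    [-0.036,0.013,0,0,0,0,1],
    [-0.036,0.013,0,0,0,0,1],
    [-0.036,0.013,0,0,0,0,1],
    [-0.036,0.013,0,0,0,0,1],
    [-0.036,0.013,0,0,0,0,1],
  ],
)

```text
time: 1.77
tool_pos: [0.4472, 0.1241, 0.2266]
tool_rot: [-3.141, -0.0, 1.829]
contact_force: [0.3, 0.1, -0.3]
opening: 0.0005
```

send_rows(
  series=[
    [-0.036,0.013,0,0,0,0,1],
    [-0.036,0.013,0,0,0,0,1],
    [-0.036,0.013,0,0,0,0,1],
    [-0.036,0.013,0,0,0,0,1],
    [-0.036,0.013,0,0,0,0,1],
  ],
)

```text
time: 2.18
tool_pos: [0.556, -0.0334, 0.2263]
tool_rot: [-3.141, -0.001, 1.829]
contact_force: [1.1, 0.4, 0.8]
opening: 0.0004
```

send_rows(
  series=[
    [-0.036,0.013,0,0,0,0,1],
    [-0.036,0.013,0,0,0,0,1],
    [-0.036,0.013,0,0,0,0,1],
    [-0.036,0.013,0,0,0,0,1],
    [-0.006,0.003,0,0,0,0,1],
  ],
)

```text
time: 2.6
tool_pos: [0.6484, -0.168, 0.2247]
tool_rot: [-3.141, 0.001, 1.825]
contact_force: [-0.5, 1.0, -0.4]
opening: 0.0007
```

```bash
python3 -c "
from h import *
to(.05,-.095,.135)
cam('scene','scene1.png');cam('top','top1.png')"
```

```text
t 2.6 loc [ 0.05   -0.0991] z 0.2247 yawerr(toolz) -0.0053 tilt [-7.0e-04 -1.3e-03 -1.0e+00] F [-0.53  1.01 -0.37] open 0.0007 q [-0.37  0.62  1.07 -0.    1.45 -0.62]
world [ 0.6474 -0.164   0.135 ] tool delta now [0.0042 0.0001 0.0897]
tool delta aligned [0.0041 0.     0.0897] rotvec [-0.001   0.0011 -0.0053]
```

View pics/scene1.png

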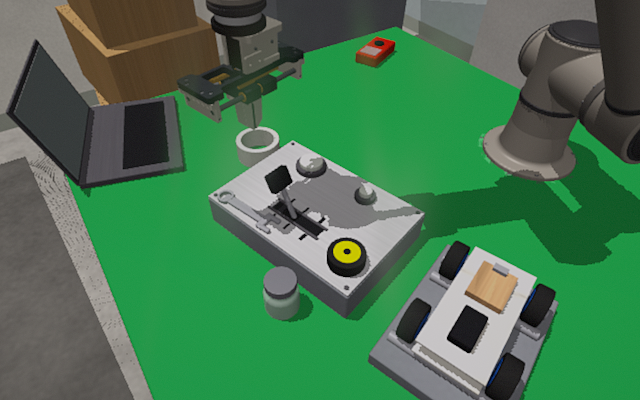

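The shut fingers, at about (255,110), are on the lever's -y side. The lever and the loose items haven't moved. Next I go down to pushing height.

send_rows(
  series=[
    [0,0,0.03,0,0,0,1],
    [0,0,0.03,0,0,0,1],
    [0,0,0.03,0,0,0,1],
    [0,0,0,0,0,0,1],
  ],
)

```text
time: 3.03
tool_pos: [0.6428, -0.1596, 0.1303]
tool_rot: [-3.132, -0.008, 1.83]
contact_force: [-1.0, 0.4, -0.6]
opening: 0.0005
```

```bash
python3 -c "
from h import *
to(.05,.02,.135)
cam('scene','scene2.png')"
```

```text
t 3.03 loc [ 0.0467 -0.0896] z 0.1303 yawerr(toolz) 0.0003 tilt [-0.0116  0.0047 -0.9999] F [-1.03  0.43 -0.62] open 0.0005 q [-0.36  0.68  1.22  0.    1.25 -0.62]
world [ 0.6179 -0.0529  0.135 ] tool delta now [ 0.1096  0.0033 -0.0039]
tool delta aligned [ 0.1096  0.0033 -0.0047] rotvec [-0.01   -0.0075  0.0003]
```

View pics/scene2.png

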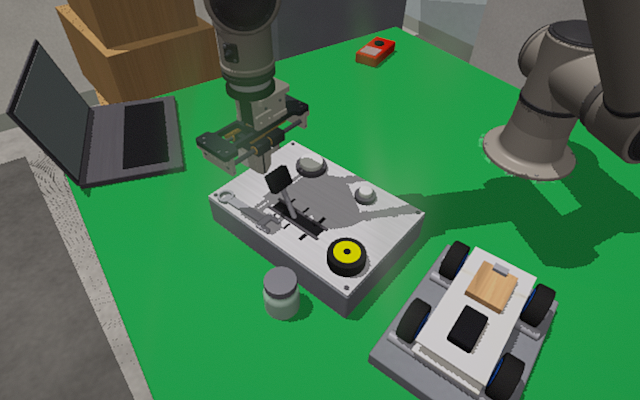

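The fingers are at (262,155), clear of the paddle. I'll push along +tool x, which is console +y.

send_rows(
  series=[
    [0.01,0.002,-0.003,-0.01,-0.008,0,1],
    [0.012,0.001,-0.002,0,0,0,1],
    [0.012,0,0,0,0,0,1],
    [0.012,0,0,0,0,0,1],
    [0.012,0,0,0,0,0,1],
  ],
)

```text
time: 3.5
tool_pos: [0.6363, -0.1049, 0.145]
tool_rot: [3.126, 0.012, 1.829]
contact_force: [0.5, 0.5, -0.1]
opening: 0.0006
```

```bash
python3 -c "
from h import *
to(.05,.02,.135)"
```

```text
t 3.5 loc [ 0.0544 -0.035 ] z 0.145 yawerr(toolz) -0.0006 tilt [ 0.018  -0.0074 -0.9998] F [ 0.48  0.46 -0.09] open 0.0006 q [-0.28  0.62  1.3  -0.    1.2  -0.54]
world [ 0.6179 -0.0529  0.135 ] tool delta now [ 0.0552 -0.0046  0.0092]
tool delta aligned [ 0.055  -0.0044  0.01  ] rotvec [ 0.0155  0.0118 -0.0007]
```

send_rows(
  series=[
    [0,0,0,0,0,0,1],
    [0,0,0,0,0,0,1],
  ],
)

```text
time: 3.67
tool_pos: [0.6351, -0.1042, 0.1426]
tool_rot: [3.13, 0.008, 1.831]
contact_force: [0.1, 0.2, -0.4]
opening: 0.0003
```

```bash
python3 -c "
from h import *
to(.05,.02,.137)
cam('scene','scene3.png')"
```

```text
t 3.67 loc [ 0.0535 -0.034 ] z 0.1426 yawerr(toolz) 0.0008 tilt [ 0.0131 -0.0051 -0.9999] F [ 0.14  0.22 -0.4 ] open 0.0003 q [-0.28  0.62  1.3  -0.    1.21 -0.54]
world [ 0.6179 -0.0529  0.137 ] tool delta now [ 0.0541 -0.0035  0.0052]
tool delta aligned [ 0.054  -0.0035  0.0056] rotvec [0.0113 0.0082 0.0008]
```

View pics/scene3.png

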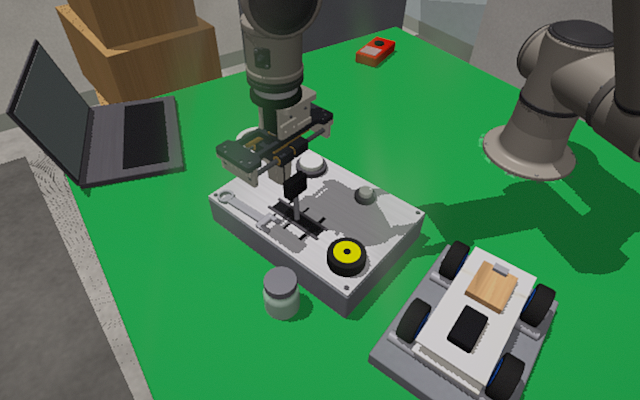

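The paddle, at (295,186), is upright at the first notch with the fingers behind it. I'll keep pushing to the last stop.

send_rows(
  series=[
    [0.011,-0.002,0.002,0.011,0.008,0,1],
    [0.011,-0.001,0.001,0,0,0,1],
    [0.011,0,0,0,0,0,1],
    [0.011,0,0,0,0,0,1],
    [0.009,0,0,0,0,0,1],
  ],
)

```text
time: 4.13
tool_pos: [0.6179, -0.0539, 0.1378]
tool_rot: [-3.14, -0.001, 1.829]
contact_force: [-0.7, -0.1, 0.2]
opening: 0.0006
```

send_rows(
  series=[
    [0,0,0,0,0,0,1],
    [0,0,0,0,0,0,1],
  ],
)

```text
time: 4.3
tool_pos: [0.6183, -0.0544, 0.1381]
tool_rot: [-3.14, -0.001, 1.83]
contact_force: [-0.7, 0.4, -0.3]
opening: 0.0006
```

```bash
cat >> h.py <<'E'
def pad():
    d=cam('scene');P=pts(d);c=d['color'];L=(P[...,:2]-o)@C
    m=(abs(L[...,0]-.05)<.03)&(abs(L[...,1])<.08)&(P[...,2]>.105)&(P[...,2]<.17)&(c.max(-1)<60)
    print('pad',m.sum(),L[m].mean(0),L[m].max(0),P[m][:,2].mean())
E
python3 -c "
from h import *
to(.05,.02,.137);pad()
cam('scene','scene4.png')"
```

```text
t 4.3 loc [0.05   0.0184] z 0.1381 yawerr(toolz) -0.0001 tilt [-1.7e-03  3.0e-04 -1.0e+00] F [-0.7  0.4 -0.3] open 0.0006 q [-0.21  0.59  1.37 -0.    1.18 -0.47]
world [ 0.6179 -0.0529  0.137 ] tool delta now [ 0.0016 -0.      0.0011]
tool delta aligned [ 0.0016 -0.      0.0011] rotvec [-0.0015 -0.0007 -0.0001]
pad 329 [0.05726995 0.04655323] [0.07244695 0.05586106] 0.1489848273511599
```

View pics/scene4.png

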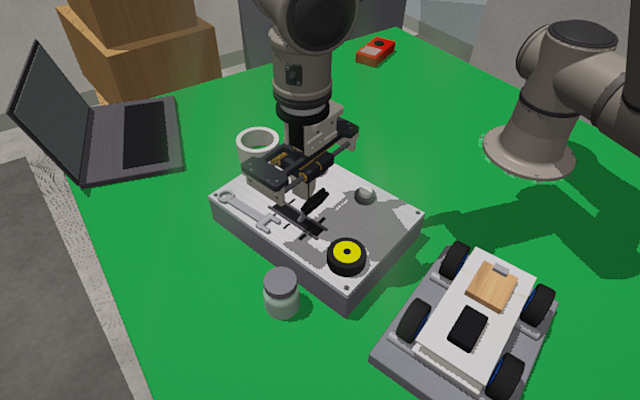

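The paddle, at (317,202), now leans to +y. Its furthest y is +0.056, which mirrors the starting -0.055, so it is at the last stop. I'll back off, then lift.

send_rows(
  series=[
    [-0.01,0,0,0,0,0,1],
    [-0.025,0,0,0,0,0,1],
    [-0.015,0,-0.02,0,0,0,1],
    [0,0,-0.04,0,0,0,1],
    [0,0,-0.03,0,0,0,1],
  ],
)

```text
time: 4.82
tool_pos: [0.6316, -0.1059, 0.2295]
tool_rot: [-3.14, -0.0, 1.826]
contact_force: [1.0, -0.4, 1.2]
opening: 0.0006
```

send_rows(
  series=[
    [0,0,0,0,0,0.112,1],
    [0,0,0,0,0,0.112,1],
    [0,0,0,0,0,0.112,1],
    [0,0,0,0,0,0.112,1],
    [0,0,0,0,0,0.112,1],
  ],
)

```text
time: 5.23
tool_pos: [0.6316, -0.1048, 0.2282]
tool_rot: [-3.141, 0.0, 1.262]
contact_force: [0.4, -0.7, 0.5]
opening: 0.0004
```

```bash
python3 -c "
from h import *
to(-.0745,.0613,.13);pad()
d=cam('scene','scene5.png')
d=np.load('scene.npz')
for n in ['top','scene']:
    P=np.load(n+'.npz')['P'];L=(P[...,:2]-o)@C;r=np.hypot(L[...,0]+.0745,L[...,1]-.0613)
    for a in range(0,30,3):
        w=(r>=a/1e3)&(r<a/1e3+.003);print(a,np.percentile(P[w][:,2],[10,50,90]).round(4))
"
```

```text
t 5.23 loc [ 0.0499 -0.0337] z 0.2282 yawerr(toolz) -0.5675 tilt [-9.e-04 -2.e-04 -1.e+00] F [ 0.41 -0.67  0.54] open 0.0004 q [-0.28  0.56  1.17 -0.    1.41  0.02]
world [ 0.487  -0.0448  0.13  ] tool delta now [ 0.0133 -0.1559  0.0983]
tool delta aligned [ 0.095  -0.1244  0.0982] rotvec [-9.000e-04  3.000e-04 -5.675e-01]
pad 326 [0.05751403 0.0473174 ] [0.07262789 0.05592536] 0.14814275059679333
0 [0.0912 0.0917 0.0936]
3 [0.0902 0.092  0.0934]
6 [0.0904 0.0918 0.0933]
9 [0.0903 0.0917 0.0933]
12 [0.081  0.0828 0.0907]
15 [0.0805 0.082  0.0837]
18 [0.0708 0.0817 0.0831]
21 [0.0685 0.0702 0.0716]
24 [0.0685 0.07   0.0716]
27 [0.0682 0.0699 0.0713]
0 [0.0898 0.0901 0.0908]
3 [0.0891 0.0903 0.0911]
6 [0.0892 0.0896 0.0907]
9 [0.0808 0.0883 0.0907]
12 [0.0788 0.0817 0.0891]
15 [0.079  0.0803 0.0812]
18 [0.0681 0.0762 0.0805]
21 [0.0669 0.0681 0.0702]
24 [0.0668 0.0682 0.0693]
27 [0.067  0.0682 0.0692]
```

View pics/scene5.png

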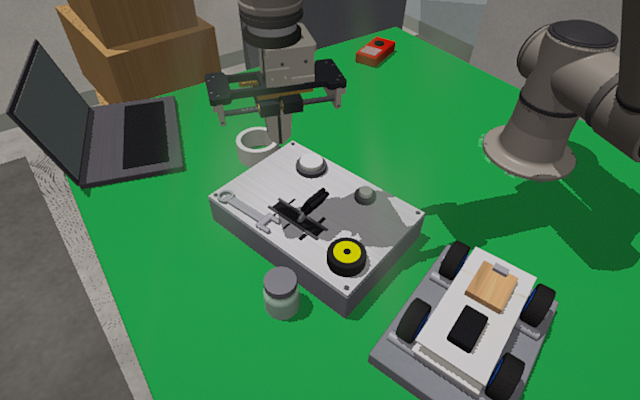

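The fingers are off, and the paddle at (318,197) stays at the last stop. I'll finish the 90° turn so the gripper body clears the paddle.

send_rows(
  series=[
    [0,0,0,0,0,0.112,1],
    [0,0,0,0,0,0.112,1],
    [0,0,0,0,0,0.112,1],
    [0,0,0,0,0,0.112,1],
    [0,0,0,0,0,0.112,1],
  ],
)

```text
time: 5.75
tool_pos: [0.6315, -0.1044, 0.2281]
tool_rot: [-3.141, 0.001, 0.707]
contact_force: [0.1, -0.8, -0.8]
opening: 0.0001
```

send_rows(
  series=[
    [0,0,0,0,0,0.112,1],
    [0,0,0,0,0,0.112,1],
    [0,0,0,0,0,0.112,1],
    [0,0,0,0,0,0.107,1],
    [0,0,0,0,0,0,1],
  ],
)

```text
time: 6.17
tool_pos: [0.6315, -0.1043, 0.2281]
tool_rot: [-3.142, 0.001, 0.265]
contact_force: [-0.9, -0.2, 0.8]
opening: 0.0005
```

```bash
python3 -c "
from h import *
to(-.0745,.0613,.13)"
```

```text
t 6.17 loc [ 0.05   -0.0332] z 0.2281 yawerr(toolz) -1.5649 tilt [-1.1e-03 -2.0e-04 -1.0e+00] F [-0.92 -0.21  0.8 ] open 0.0005 q [-0.28  0.56  1.17 -0.    1.41  1.02]
world [ 0.487  -0.0448  0.13  ] tool delta now [-0.1238 -0.0952  0.0983]
tool delta aligned [ 0.0945 -0.1245  0.0981] rotvec [-9.0000e-04  8.0000e-04 -1.5649e+00]
```

send_rows(
  series=[
    [-0.025,-0.019,0,0,0,0,1],
    [-0.025,-0.019,0,0,0,0,1],
    [-0.025,-0.019,0,0,0,0,1],
    [-0.025,-0.019,0,0,0,0,1],
    [-0.024,-0.019,0,0,0,0,1],
  ],
)

```text
time: 6.58
tool_pos: [0.4854, -0.0444, 0.2283]
tool_rot: [-3.142, 0.001, 0.272]
contact_force: [0.6, 0.8, -0.4]
opening: 0.0002
```

send_rows(
  series=[
    [0,0,0.025,0,0,0,1],
    [0,0,0.035,0,0,0,1],
    [0,0,0.035,0,0,0,1],
    [0,0,0.015,0,0,0,1],
    [0,0,0,0,0,0,1],
  ],
)

```text
time: 7.0
tool_pos: [0.4845, -0.0443, 0.1152]
tool_rot: [-3.138, 0.007, 0.271]
contact_force: [0.4, 1.2, -0.8]
opening: 0.0007
```

send_rows(
  series=[
    [0,0,0,0,0,0,1],
    [0,0,0,0,0,0,1],
    [0,0,0,0,0,0,1],
  ],
)

```text
time: 7.25
tool_pos: [0.488, -0.0449, 0.1199]
tool_rot: [3.14, -0.002, 0.267]
contact_force: [0.5, 0.2, 1.0]
opening: 0.0007
```

```bash
python3 -c "
from h import *
to(-.0745,.0613,.085);pad();cam('scene','scene6.png')"
```

```text
t 7.25 loc [-0.0736  0.061 ] z 0.1199 yawerr(toolz) -1.5626 tilt [ 2.2e-03 -9.0e-04 -1.0e+00] F [0.47 0.22 1.02] open 0.0007 q [-0.25  0.4   1.77 -0.    0.97  1.06]
world [ 0.487  -0.0448  0.085 ] tool delta now [-0.001  -0.0004  0.0349]
tool delta aligned [ 0.0003 -0.0009  0.0349] rotvec [ 2.6000e-03 -3.0000e-04 -1.5626e+00]
pad 320 [0.05744896 0.04727383] [0.0719849  0.05631171] 0.14841027363605552
```

View pics/scene6.png

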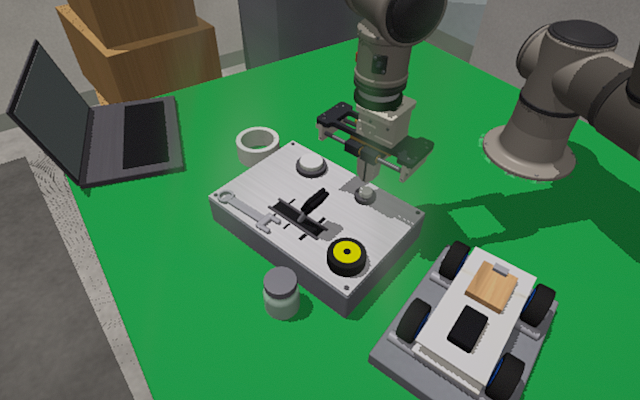

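The fingertips are right above the small button at (366,185). I'll press slowly and watch the force.

send_rows(
  series=[
    [0,0,0.007,0,0,0,1],
    [0,0,0.007,0,0,0,1],
    [0,0,0.006,0,0,0,1],
    [0,0,0.004,0,0,0,1],
    [0,0,0,0,0,0,1],
  ],
)

```text
time: 7.77
tool_pos: [0.486, -0.0443, 0.0931]
tool_rot: [-3.14, 0.003, 0.266]
contact_force: [0.1, 0.8, -0.0]
opening: 0.0004
```

send_rows(
  series=[
    [0,0,0.003,0,0,0,1],
    [0,0,0.003,0,0,0,1],
    [0,0,0.002,0,0,0,1],
    [0,0,0.001,0,0,0,1],
    [0,0,0,0,0,0,1],
  ],
)

```text
time: 8.18
tool_pos: [0.4869, -0.0445, 0.0862]
tool_rot: [3.141, 0.0, 0.266]
contact_force: [-2.5, 0.0, 8.6]
opening: 0.0006
```

send_rows(
  series=[
    [0,0,0.001,0,0,0,1],
    [0,0,0,0,0,0,1],
    [0,0,0,0,0,0,1],
  ],
)

```text
time: 8.43
tool_pos: [0.4869, -0.0445, 0.086]
tool_rot: [3.141, -0.0, 0.266]
contact_force: [-4.8, 2.0, 17.8]
opening: 0.0004
```

The button has bottomed: z stopped at 0.086, 6 mm below its top, and the force rose to 18 N. Now I release it.

send_rows(
  series=[
    [0,0,-0.008,0,0,0,1],
    [0,0,-0.02,0,0,0,1],
    [0,0,-0.03,0,0,0,1],
    [0,0,-0.03,0,0,0,1],
    [0,0,-0.02,0,0,0,1],
  ],
)

```text
time: 8.85
tool_pos: [0.4876, -0.0447, 0.1949]
tool_rot: [3.14, -0.002, 0.266]
contact_force: [0.2, -0.6, 0.1]
opening: 0.0006
```

send_rows(
  series=[
    [0,0,0,0,0,0,1],
    [0,0,0,0,0,0,1],
    [0,0,0,0,0,0,1],
    [0,0,0,0,0,0,1],
    [0,0,0,0,0,0,1],
  ],
)

```text
time: 9.27
tool_pos: [0.4862, -0.0444, 0.1911]
tool_rot: [-3.14, 0.003, 0.266]
contact_force: [-0.0, 0.8, 0.4]
opening: 0.0005
```

```bash
python3 -c "
from h import *
st();pad();d=cam('scene','scene7.png');P=pts(d);L=(P[...,:2]-o)@C
P0=np.load('scene.npz')['P']
for n,c in [('start',(-.0745,.0613)),('stop',(-.073,-.0727))]:
    r=lambda Q:np.hypot(*np.moveaxis((Q[...,:2]-o)@C-c,-1,0))
    print(n,[np.median(Q[(r(Q)<.008)&(Q[...,2]<.11)][:,2]).round(4) for Q in (P0,P)])
df=np.abs(P-P0).max(-1)>.01
for n,(u,v) in dict(tape=(258,143),wrench=(250,212),jar=(281,290),wheel=(346,256)).items(): print(n,df[v-18:v+18,u-18:u+18].sum())
"
```

```text
t 9.27 loc [-0.0752  0.062 ] z 0.1911 yawerr(toolz) -1.5642 tilt [-3.5e-03  5.0e-04 -1.0e+00] F [-0.02  0.75  0.43] open 0.0005 q [-0.25  0.31  1.68 -0.    1.16  1.06]
pad 322 [0.05743811 0.04737554] [0.07252441 0.0562841 ] 0.1484868822403034
start [np.float64(0.0899), np.float64(0.0903)]
stop [np.float64(0.0904), np.float64(0.0903)]
tape 15
wrench 12
jar 12
wheel 7
```

View pics/scene7.png

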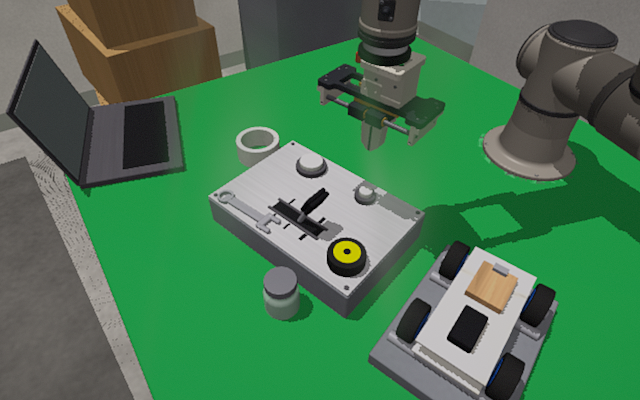

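The lever is at its last stop with its paddle at (317,198). Both buttons are up, the loose items are where they started, and the arm touches nothing.

```bash
python3 -c "
from h import *
print(workorder.hand_in())"
```

```text
the job is handed in; nothing more can be done
None
```

The job is done and handed in at about 9.3 s of the 38 s allowed; `hand_in()` gives no verdict. With shut fingers I pushed the lever from off, past the first notch, to its last stop. I then backed off and lifted clear before pressing the small button down (about 6 mm, 18 N peak) and releasing it.

**Last checks, from the scene camera:**
- **Lever:** the paddle's furthest point is at console y +56 mm. That mirrors its starting −55 mm, so it is at the last stop, and it stayed there after the fingers came off.
- **Buttons:** both tops are back within 0.5 mm of their starting heights.
- **Loose things:** tape, wrench, jar and wheel show no visible movement. Only a few depth pixels near each changed.
- **Arm:** the tool hangs free at 0.19 m, with forces at noise level.

**One thing that went off plan:** after the quick descent beside the lever, I corrected a pose reading that was still settling. The tool then ran about 8 mm high and tilted about 1° during the first push. I corrected this before the second push and saw no effect on the result. No check failed.

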